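# Fit a filter head and open its valves on a vacuum manifold

## Robot

A 7-joint arm with a two-finger parallel gripper is mounted at the origin on the work surface. World frame = base frame: x ahead of the robot, y to its left, z up, the work surface at z = 0. Lengths are in m, angles in rad, forces in N, time in s.
With the tool pointing down it reaches from about 0.4 to 0.85 m from the base axis. Payload 10.4 kg.
Tool frame: the origin (TCP) lies at the very end of the fingers, on their centre line; the grasp point (between the pads) lies 19 mm behind it; z points along the fingers, y is the line along which they close (so a half turn about z gives the same grasp; the last joint's range is limited). The gripper opens to 85 mm and grips with 20 to 120 N. Pads are 22 mm wide; open, the fingers measure 114 mm over their backs; the gripper's body (76 mm by 85 mm) begins 54 mm behind the grasp point. The pads swing forward as they close: fully open they stand 13 mm farther back than shut.
Start: joints at [-1.364, 0.332, -0.065, 1.46, 0.022, 1.35, -0.088], TCP at [0.142, 0.609, 0.231] pointing down, gripper open.
Joint ranges: [-2.6, 2.6], [-0.5, 2.12], [-1.47, 1.34], [0.16, 2.42], [-1.27, 4.41], [0.06, 2.06], [-2.6, 2.6]. Speed limits (rad/s): [2.22, 2.22, 2.79, 2.79, 3.14, 3.14, 3.14].

## Interface

Orientations are given as a unit quaternion [x, y, z, w].
In Python, from workcell import * gives the robot as it stands.
- The arm moves only by the tool step_arm, never from a script. Its argument "commands" is one flat list of numbers, 7 for each row, row after row: the finger opening in mm, from 0 to 85.4, then the shift along the world's x, y, z as a fraction of full scale, then the turn, a rotation vector about the world's x, y, z as a fraction of full scale. A call has exactly 10 rows; each row is the pose to reach, as a shift and turn from the pose commanded when the call began, turning the shorter way round; what a row does not reach only later rows make up. Full scale, the value 1, is 0.6 m for a shift and pi rad for a turn. A row lasts 1/8 s, in which the tool goes at most 62.5 mm and 10.7 degrees, less where a joint would pass 70% of its speed; a pose out of reach is approached as far as the arm can. A call with a number of a shift or a turn outside -1 to 1 is refused whole. A call with a gripper value outside its range is refused whole. The fingers move at their own pace and stop on an object; "squeeze" is the grip in N (left out, the last holds). Time passes only in rows, so rows that repeat a pose let the fingers close, or fill a call up. It gives the time, the measured TCP pose, the force, the opening and the grip force at its end, in the units of the state.
- get_obs(): the state, without advancing time (a new reading comes with each control period).
- camera(name): name is "scene" or "top"; returns the picture (420x560x3 uint8, red, green, blue); there is no depth.
- camera_params(name): a dict with "mtx" (3x3 intrinsics, pixels), "extrinsics" (4x4, takes a point from world to camera coordinates). Camera axes: x right, y down, z forward; pixel columns grow to the right and rows downward; lengths in m; the calibration is good to about 2 mm. A picture is of the moment at which its call begins. camera_params takes no time and is no camera call.
- hand_in(): hands the job in; it is judged then, once.
The state is a dict: "clock": time; "joint_pos": joint angles; "joint_velocities": joint speeds; "tau": joint torques, N m; "position": TCP position; "ee_rot": TCP orientation; "ft_force": force on the tool from outside, world axes, zero at the start; "torque": the same for the moment, N m; "grip_width": opening from 0.0 (shut) to 1.0 (fully open); "grasp_force": force on a finger pad.
Only numpy, scipy, OpenCV 4.12 (cv2) and the standard library are available. Lean on these libraries where they do the work, as an engineer would, in place of code of your own. Each camera call takes 0.05 s, during which the arm holds its last target. There are 200 camera calls.

## Task

Lower the loose filter head gently, open face down, onto the spigot of the manifold's bare port so that its flange sits flat and it stays upright. Only then push the valve paddles in front of the two ports that carry tall filter heads (the one you fitted and the one already there) fully over, away from the robot, to open them. Leave the valves of the blanked ports closed and do not disturb the other things on the bench.

Things in the scene. Friction and masses are not known exactly. Their poses are not given: they have to be found in the camera images.
- manifold: Fixed vacuum manifold, grey on a steel foot 180 x 350 mm; origin under its centre on the bench, x away from the robot, y left along the rows. Port deck 40 mm high, 75 deep, five ports in a row at local x +50, y +128, 64, 0, -64, -128 mm. Valve bar 60 mm high, 46 deep, at local x -50: five paddle valves at the same y, each directly in front (robot's side) of the port it serves.
- head_mid (a point): Centre (45 mm above the foot) of the loose white filter head standing upright on the bench. Cylinder 40 mm across from 10 to 78 mm above its foot, tapering to 26 mm at 88, thin 12 mm nozzle to 98; flange 58 mm across, 10 thick, at its foot. Open face below: round socket 33 mm across, 22 deep. 0.15 to 0.3 kg.
- head_foot (a point): Centre of the filter head's underside (flange face); z points up the head.
- seat (a point): Centre of the bare port's seating face (steel disc 58 mm across), 44 mm above the bench, z up. From it rises the centring spigot, 30 mm across, 16 mm tall, chamfered 3 mm at the top. Fixed; may be any of the five ports.
- fitted_top (a point): Top centre (132 mm above the bench, nozzle 10 mm more) of the filter head already fitted to another port; same shape as the loose one. Fixed; may be on any port. The other three ports carry low white blanking caps, 58 mm across, tops 64 mm above the bench.
- port1 (a point): Port 1, leftmost (largest y in the manifold's frame): point on its axis at the deck's top, 40 mm above the bench.
- valve1 (a joint): Angle of the valve in front of port 1: 0 closed, paddle leaning 0.5 rad from upright towards the robot; 1.0 open, against its stop, leaning 0.5 rad away from the robot. All start closed (0 to 0.08). Stays where it is left; about 1 to 2 N at the paddle moves it.
- paddle1 (a point): Centre of valve 1's white paddle, 10 mm thick, 32 mm wide along the row (32 mm gap to the next) and 40 mm long. The pivot runs along the row, 66 mm above the bench and 55 mm from this point; the paddle's end is 20 mm beyond this point, 75 mm from the pivot.
- port2 (a point): Port 2, second from left: point on its axis at the deck's top, 40 mm above the bench.
- valve2 (a joint): Angle of the valve in front of port 2: 0 closed, paddle leaning 0.5 rad from upright towards the robot; 1.0 open, against its stop, leaning 0.5 rad away from the robot. All start closed (0 to 0.08). Stays where it is left; about 1 to 2 N at the paddle moves it.
- paddle2 (a point): Centre of valve 2's white paddle, 10 mm thick, 32 mm wide along the row (32 mm gap to the next) and 40 mm long. The pivot runs along the row, 66 mm above the bench and 55 mm from this point; the paddle's end is 20 mm beyond this point, 75 mm from the pivot.
- port3 (a point): Port 3, middle: point on its axis at the deck's top, 40 mm above the bench.
- valve3 (a joint): Angle of the valve in front of port 3: 0 closed, paddle leaning 0.5 rad from upright towards the robot; 1.0 open, against its stop, leaning 0.5 rad away from the robot. All start closed (0 to 0.08). Stays where it is left; about 1 to 2 N at the paddle moves it.
- paddle3 (a point): Centre of valve 3's white paddle, 10 mm thick, 32 mm wide along the row (32 mm gap to the next) and 40 mm long. The pivot runs along the row, 66 mm above the bench and 55 mm from this point; the paddle's end is 20 mm beyond this point, 75 mm from the pivot.
- port4 (a point): Port 4, second from right: point on its axis at the deck's top, 40 mm above the bench.
- valve4 (a joint): Angle of the valve in front of port 4: 0 closed, paddle leaning 0.5 rad from upright towards the robot; 1.0 open, against its stop, leaning 0.5 rad away from the robot. All start closed (0 to 0.08). Stays where it is left; about 1 to 2 N at the paddle moves it.
- paddle4 (a point): Centre of valve 4's white paddle, 10 mm thick, 32 mm wide along the row (32 mm gap to the next) and 40 mm long. The pivot runs along the row, 66 mm above the bench and 55 mm from this point; the paddle's end is 20 mm beyond this point, 75 mm from the pivot.
- port5 (a point): Port 5, rightmost: point on its axis at the deck's top, 40 mm above the bench.
- valve5 (a joint): Angle of the valve in front of port 5: 0 closed, paddle leaning 0.5 rad from upright towards the robot; 1.0 open, against its stop, leaning 0.5 rad away from the robot. All start closed (0 to 0.08). Stays where it is left; about 1 to 2 N at the paddle moves it.
- paddle5 (a point): Centre of valve 5's white paddle, 10 mm thick, 32 mm wide along the row (32 mm gap to the next) and 40 mm long. The pivot runs along the row, 66 mm above the bench and 55 mm from this point; the paddle's end is 20 mm beyond this point, 75 mm from the pivot.
- beaker: Clear open plastic beaker, 68 mm across, 100 mm tall; loose bystander; origin at the centre of its underside.
- reagent: Amber bottle with black cap, 60 mm across, 140 mm tall; loose bystander; origin at the centre of its underside.
- rack: Blue tube rack, 90 x 210 x 35 mm; loose bystander; origin at the centre of its underside.
There are look-alikes about, which are no part of the job. Leave any pink or purple look-alike of the part that bears head_mid alone.

How it is judged:
On the way, in this order (a step that is already met when the one before it is completed fails the run):
1. the loose filter head is seated on the bare port (horizontal distance between head_foot and seat below 0.003 m and z of head_foot in the frame of seat between -0.0025 and 0.0025 m and angle between head_foot's own z axis and vertical below 0.05 rad), for 0.2 s.
2. the valves of the two ports with filter heads are open, the other three closed ((horizontal distance between seat and port1 above 0.03 m or value of joint valve1 above 0.85 rad) and (horizontal distance between fitted_top and port1 above 0.03 m or value of joint valve1 above 0.85 rad) and (horizontal distance between any of seat, fitted_top and port1 below 0.03 m or value of joint valve1 below 0.25 rad) and (horizontal distance between seat and port2 above 0.03 m or value of joint valve2 above 0.85 rad) and (horizontal distance between fitted_top and port2 above 0.03 m or value of joint valve2 above 0.85 rad) and (horizontal distance between any of seat, fitted_top and port2 below 0.03 m or value of joint valve2 below 0.25 rad) and (horizontal distance between seat and port3 above 0.03 m or value of joint valve3 above 0.85 rad) and (horizontal distance between fitted_top and port3 above 0.03 m or value of joint valve3 above 0.85 rad) and (horizontal distance between any of seat, fitted_top and port3 below 0.03 m or value of joint valve3 below 0.25 rad) and (horizontal distance between seat and port4 above 0.03 m or value of joint valve4 above 0.85 rad) and (horizontal distance between fitted_top and port4 above 0.03 m or value of joint valve4 above 0.85 rad) and (horizontal distance between any of seat, fitted_top and port4 below 0.03 m or value of joint valve4 below 0.25 rad) and (horizontal distance between seat and port5 above 0.03 m or value of joint valve5 above 0.85 rad) and (horizontal distance between fitted_top and port5 above 0.03 m or value of joint valve5 above 0.85 rad) and (horizontal distance between any of seat, fitted_top and port5 below 0.03 m or value of joint valve5 below 0.25 rad)), for 0.2 s.
At the end, for the whole second after the job is handed in: The filter head sits on the bare port, at rest: centred within 3 mm, flange within 2.5 mm of the seating face, upright within 0.05 rad; the valves in front of it and of the already fitted head are past 0.85 rad, the other three below 0.25 rad (all of step 1 and all of step 2 and linear speed of head below 0.02 m/s); the robot touches nothing.
It fails at once if the valve of a blanked port is moved past 0.25 rad ((value of joint valve1 above 0.25 rad and horizontal distance between each of seat, fitted_top and port1 above 0.03 m) or (value of joint valve2 above 0.25 rad and horizontal distance between each of seat, fitted_top and port2 above 0.03 m) or (value of joint valve3 above 0.25 rad and horizontal distance between each of seat, fitted_top and port3 above 0.03 m) or (value of joint valve4 above 0.25 rad and horizontal distance between each of seat, fitted_top and port4 above 0.03 m) or (value of joint valve5 above 0.25 rad and horizontal distance between each of seat, fitted_top and port5 above 0.03 m)).
It fails at once if a valve is opened (past 0.25 rad) while the filter head is not on the bare port (horizontal distance between head_foot and seat above 0.01 m and value of joint any of valve1, valve2, valve3, valve4, valve5 above 0.25 rad).
It fails at once if the filter head is dropped onto the port (faster than 0.4 m/s within 30 mm above the seat) (horizontal distance between head_foot and seat below 0.03 m and z of head_foot in the frame of seat below 0.03 m and linear speed of head above 0.4 m/s).
It fails at once if a bystander is moved more than 30 mm (distance of any of beaker, reagent, rack from where it was at the start of the episode above 0.03 m).
It also fails if it takes over 64 s, if anything falls off the work surface, if the arm or the gripper's body presses on something with over 40 N, if the wrist force passes 120 N, or if a joint passes its speed limit or range.

## Working session

There is one attempt and no reset: what is moved stays moved. The work goes in short steps, Python scripts to look and compute and a tool call to move; the robot and the scene stay as the last step left them, time stands still between calls to the robot, and variables do not carry over. Pictures are saved under pics/ and viewed, at most 10 in all, crops included, and the job is handed in when it is done.

Besides the shell and the picture viewer there is one more tool, called as a command line: name --argument value ..., lists and objects as JSON in quotes. step_arm: Moves the arm, as the interface text tells. Its arguments: {"type":"object","properties":{"commands":{"type":"array","items":{"type":"number"}},"squeeze":{"type":"number"}},"required":["commands"]}

```bash
mkdir -p pics; python3 - <<'E'
from workcell import *
import cv2
for n in("scene","top"):
    p=camera(n); cv2.imwrite(f"pics/{n}0.png",cv2.resize(p[:,:,::-1],(800,600),interpolation=cv2.INTER_CUBIC)); cv2.imwrite(f"raw_{n}.png",p[:,:,::-1])
    c=camera_params(n); print(n,c["mtx"],c["extrinsics"])
o=get_obs();print(o)
E
```

```text
scene [[492.36445704   0.         272.01602344]
 [  0.         492.36445704 211.1412428 ]
 [  0.           0.           1.        ]] [[-0.4705737   0.88220366 -0.01664612  0.25901026]
 [ 0.61063577  0.31198349 -0.72786692 -0.26114541]
 [-0.63693355 -0.35267975 -0.68551634  1.76273808]
 [ 0.          0.          0.          1.        ]]
top [[409.56086824   0.         280.70538063]
 [  0.         409.56086824 214.82176513]
 [  0.           0.           1.        ]] [[-0.00981091 -0.99961932 -0.02578678 -0.00430906]
 [-0.99357875  0.01265202 -0.11243303  0.55441556]
 [ 0.11271648  0.02451813 -0.99332465  1.11096909]
 [ 0.          0.          0.          1.        ]]
{'clock': 0.1, 'joint_pos': array([-1.36361969,  0.33278811, -0.06470426,  1.46082323,  0.02159931,
        1.34991413, -0.08849464]), 'joint_velocities': array([-0.0010192 , -0.00224986, -0.00162894, -0.00221301,  0.00130609,
       -0.00118001, -0.00028522]), 'tau': array([ 2.01931092e-03, -6.26739907e+01,  4.95798024e-02, -3.92428851e+01,
        1.63485878e-02,  6.92186557e-03,  3.89060176e-05]), 'position': array([0.14227572, 0.60825647, 0.23062463]), 'ee_rot': array([ 1.14621945e-01,  9.93408993e-01, -6.17137734e-04, -4.41835605e-05]), 'ft_force': array([-0.16272783, -0.0921193 , -1.4209761 ]), 'torque': array([0.01214903, 0.02356018, 0.00519389]), 'grasp_force': 0.0, 'grip_width': 0.9971731173698889}
```

View pics/top0.png

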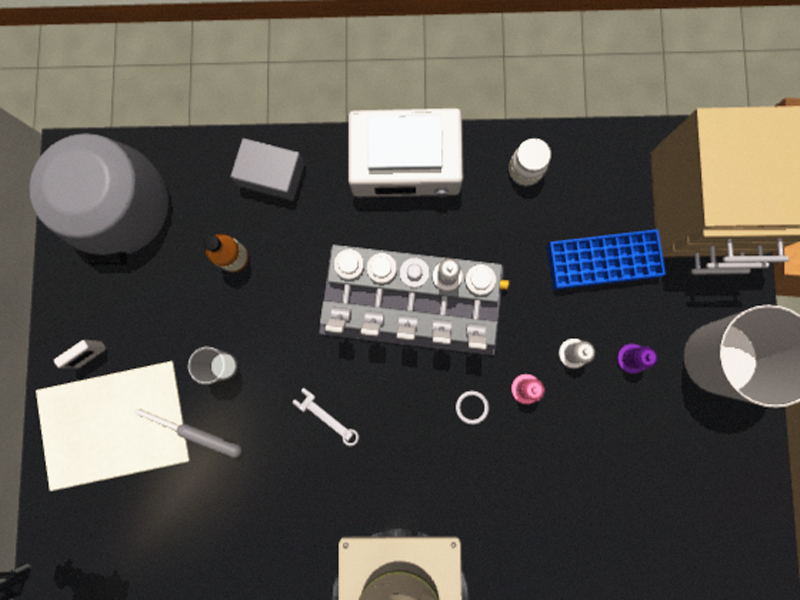

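View pics/scene0.png

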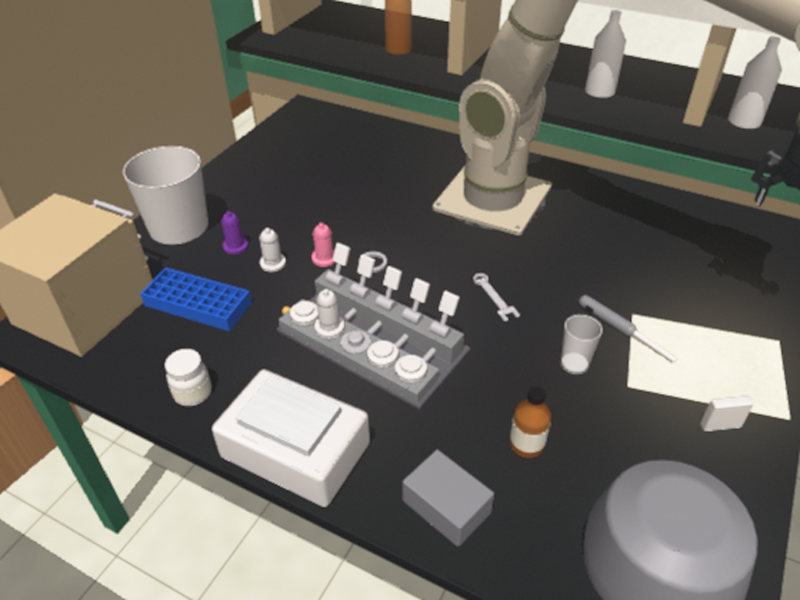

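The top view shows the bare port as the middle one, at (414,271). The fitted head is on port 4 at (448,272), and the loose white head is at (576,352) between pink (528,389) and purple (636,357). I'll enlarge both views.

```bash
python3 - <<'E'
import cv2
t=cv2.imread("raw_top.png");s=cv2.imread("raw_scene.png")
cv2.imwrite("pics/t1.png",cv2.resize(t[165:285,220:420],None,fx=4,fy=4,interpolation=cv2.INTER_CUBIC))
a=cv2.resize(s[150:290,170:335],None,fx=4,fy=4,interpolation=cv2.INTER_CUBIC)
cv2.imwrite("pics/s1.png",a)
b=cv2.resize(t[225:285,350:470],None,fx=6,fy=6,interpolation=cv2.INTER_CUBIC)
c=cv2.resize(s[145:195,150:240],None,fx=4,fy=4,interpolation=cv2.INTER_CUBIC)
import numpy as np
m=np.zeros((600,720,3),np.uint8);m[:360]=b;m[380:580,:360]=c
cv2.imwrite("pics/h1.png",m)
E
```

```text
(no output)
```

View pics/t1.png

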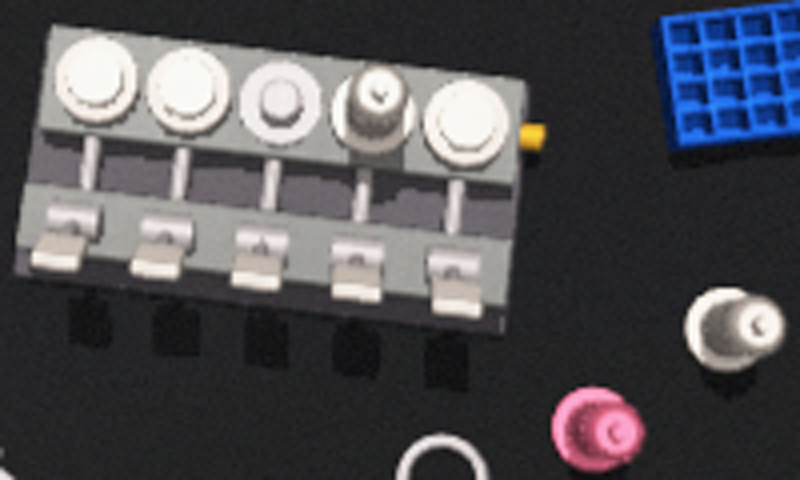

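View pics/s1.png

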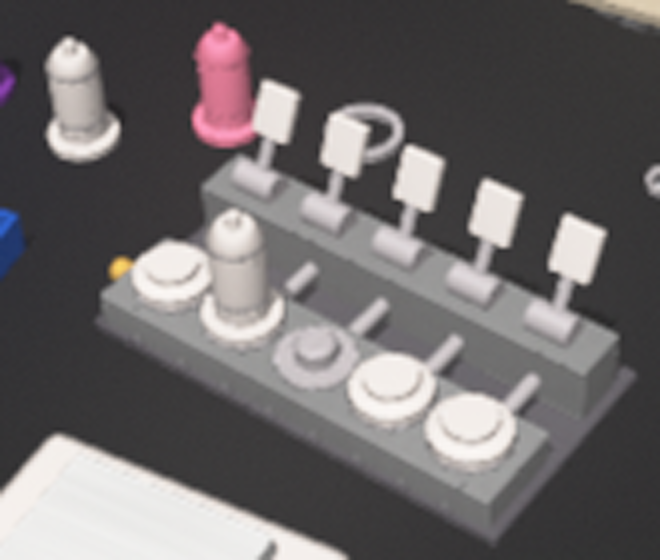

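View pics/h1.png

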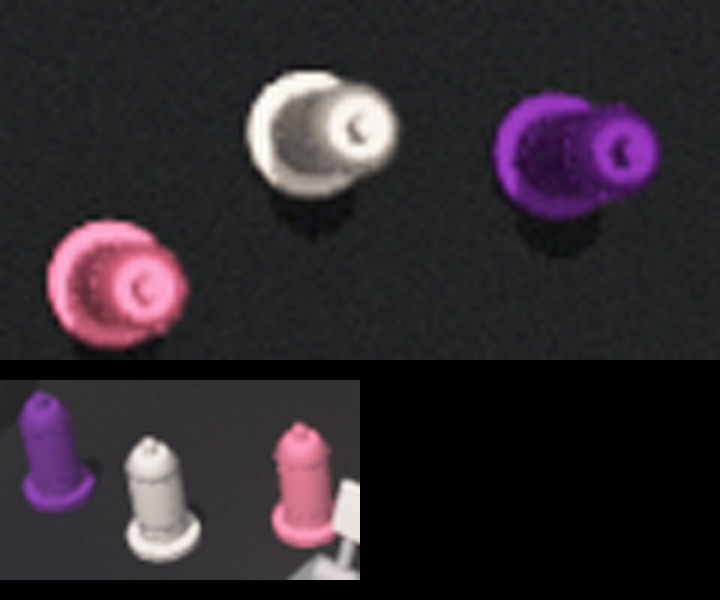

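The crops give these readings: seat disc at top (280.5,102.5) and scene (315,356), loose head flange at (310,134) with its nozzle at (360,128), plus the caps and paddles. Next I fit the manifold pose and the head position.

```bash
cat > h.py <<'E'
from workcell import *
import numpy as np
from scipy.optimize import least_squares
C={n:camera_params(n) for n in("scene","top")}
def proj(n,P):
    c=C[n];p=c["extrinsics"][:3]@np.r_[P,1];q=c["mtx"]@p;return q[:2]/q[2]
OFF={"t":("top",4,220,165),"s":("scene",4,170,150),"h":("top",6,350,225)}
def raw(k,u,v):
    n,f,x,y=OFF[k];return n,np.array([(u+.5)/f-.5+x,(v+.5)/f-.5+y])
E
cat > m.py <<'E'
from h import *
Y=[.128,.064,0,-.064,-.128]
def pad(i,a=0.04): t=a-.5; return (-.05+.055*np.sin(t),Y[i],.066+.055*np.cos(t))
M=[("t",280.5,102.5,(.05,0,.044)),("t",279,98,(.05,0,.060)),("t",96,77,(.05,.128,.064)),("t",188,87,(.05,.064,.064)),("t",467,119,(.05,-.128,.064)),
("t",380,91,(.05,-.064,.142)),
("s",315.5,356,(.05,0,.044)),("s",317,340,(.05,0,.060)),("s",470,415,(.05,.128,.064)),("s",391,377,(.05,.064,.064)),("s",172,262,(.05,-.128,.064)),("s",235,216,(.05,-.064,.142)),
]+[("s",u,v,pad(i)) for i,(u,v) in enumerate([(577,249),(495,213),(418,179),(345,146),(276,112)])]
H=[("h",310,134,(0,0,.008)),("h",360,128,(0,0,.098)),("s",71,41,(0,0,.098)),("s",84,133,(0,0,.008))]
def fit(L,cams,rot):
    def W(x,p): 
        c,s=np.cos(x[2]*rot),np.sin(x[2]*rot);return np.array([x[0]+c*p[0]-s*p[1],x[1]+s*p[0]+c*p[1],p[2]])
    L=[l for l in L if OFF[l[0]][0] in cams]
    f=lambda x:np.concatenate([proj(raw(*l[:3])[0],W(x,l[3]))-raw(*l[:3])[1] for l in L])
    r=least_squares(f,[.6,-.1,0],loss="soft_l1");print(cams,r.x.round(4),f(r.x).reshape(-1,2).round(1).tolist());return r.x,W
for L,rot in((M,1),(H,0)):
    for cams in(["top"],["scene"],["top","scene"]):
        x,W=fit(L,cams,rot)
        if rot: print("seat",W(x,(.05,0,.044)).round(4),"pad3",W(x,pad(2)).round(4),"pad4",W(x,pad(3)).round(4))
E
python3 m.py
```

```text
['top'] [ 0.5712 -0.03   -0.1324] [[-0.0, 0.2], [0.3, 0.3], [-0.3, -0.2], [-0.2, 0.1], [0.2, 0.3], [0.1, -0.7]]
seat [ 0.6207 -0.0366  0.044 ] pad3 [ 0.4974 -0.0201  0.1153] pad4 [ 0.4889 -0.0836  0.1153]
['scene'] [ 0.5713 -0.0276 -0.1267] [[0.2, 0.0], [-0.4, -0.0], [0.4, 0.2], [0.2, -0.5], [-0.3, 0.0], [-0.6, -0.3], [-0.3, 0.2], [0.3, 0.1], [0.4, -0.1], [0.2, -0.2], [-0.2, 0.3]]
seat [ 0.6209 -0.0339  0.044 ] pad3 [ 0.4975 -0.0182  0.1153] pad4 [ 0.4894 -0.0816  0.1153]
['top', 'scene'] [ 0.5711 -0.0286 -0.1319] [[-0.5, 0.2], [-0.2, 0.3], [-0.9, -0.1], [-0.7, 0.1], [-0.4, 0.3], [-0.5, -0.6], [-0.1, -0.2], [-0.8, -0.2], [-0.1, 0.1], [-0.3, -0.7], [-0.5, -0.3], [-0.9, -0.5], [-0.6, 0.2], [0.1, 0.1], [0.2, -0.2], [0.2, -0.3], [-0.2, 0.1]]
seat [ 0.6206 -0.0351  0.044 ] pad3 [ 0.4973 -0.0188  0.1153] pad4 [ 0.4889 -0.0822  0.1153]
['top'] [ 0.462  -0.3453  0.    ] [[-0.5, 0.1], [0.4, -0.1]]
['scene'] [ 0.4618 -0.343   0.    ] [[-0.3, 0.3], [0.3, -0.3]]
['top', 'scene'] [ 0.4617 -0.3444  0.    ] [[-0.8, 0.2], [0.1, 0.0], [-0.6, 0.2], [-0.1, -0.5]]
```

step_arm --commands '[85,0.06,-0.076,0,0,0,-0.025,85,0.12,-0.152,0,0,0,-0.05,85,0.18,-0.229,0,0,0,-0.075,85,0.24,-0.305,0,0,0,-0.1,85,0.3,-0.382,0,0,0,-0.125,85,0.36,-0.458,0,0,0,-0.15,85,0.42,-0.534,0,0,0,-0.175,85,0.48,-0.61,0,0,0,-0.2,85,0.54,-0.687,0,0,0,-0.225,85,0.6,-0.763,0,0,0,-0.25]' --squeeze 30

```text
clock: 1.35
position: [0.5031, 0.1491, 0.2313]
ee_rot: [0.487, 0.873, 0.0, -0.0]
ft_force: [-0.3, 0.2, -0.6]
grip_width: 0.993
grasp_force: 0.0
```

step_arm --commands '[85,-0.007,-0.09,0,0,0,-0.024,85,-0.014,-0.18,0,0,0,-0.048,85,-0.021,-0.27,0,0,0,-0.072,85,-0.028,-0.36,0,0,0,-0.096,85,-0.036,-0.45,0,0,0,-0.12,85,-0.045,-0.54,0,0,0,-0.144,85,-0.053,-0.63,0,0,0,-0.168,85,-0.06,-0.72,0,0,0,-0.192,85,-0.067,-0.8,-0.02,0,0,-0.21,85,-0.067,-0.824,-0.05,0,0,-0.218]'

```text
clock: 2.6
position: [0.4607, -0.3471, 0.2011]
ee_rot: [0.753, 0.658, -0.001, 0.001]
ft_force: [0.5, 0.3, 0.1]
grip_width: 0.995
grasp_force: 0.0
```

```bash
python3 - <<'E'
from h import *
from scipy.spatial.transform import Rotation as R
o=get_obs();r=R.from_quat(o["ee_rot"]);print(o["position"],r.as_matrix().round(4),o["joint_pos"])
E
```

```text
[ 0.46071939 -0.347079    0.2010976 ] [[ 1.344e-01  9.909e-01 -2.000e-04]
 [ 9.909e-01 -1.344e-01 -1.800e-03]
 [-1.800e-03  1.000e-04 -1.000e+00]] [-0.15332658  0.32010068  0.88037986  1.67379481 -0.25538031  1.26818838
  0.64394707]
```

step_arm --commands '[85,0,0,-0.03,0,0,0,85,0,0,-0.07,0,0,0,85,0,0,-0.11,0,0,0,85,0,0,-0.15,0,0,0,85,0,0,-0.19,0,0,0,85,0,0,-0.23,0,0,0,85,0,0,-0.26,0,0,0,85,0,0,-0.273,0,0,0,85,0,0,-0.273,0,0,0,85,0,0,-0.273,0,0,0]'

```text
clock: 3.85
position: [0.4626, -0.3439, 0.0383]
ee_rot: [0.751, 0.66, 0.0, 0.001]
ft_force: [0.2, -0.2, 0.2]
grip_width: 0.989
grasp_force: 0.0
```

```bash
python3 - <<'E'
from h import *
import cv2
print(get_obs()["position"])
t=camera("top")[:,:,::-1]
cv2.imwrite("pics/g1.png",cv2.resize(t[225:285,350:470],None,fx=6,fy=6,interpolation=cv2.INTER_CUBIC))
E
```

```text
[ 0.46260947 -0.34386585  0.03830209]
```

View pics/g1.png

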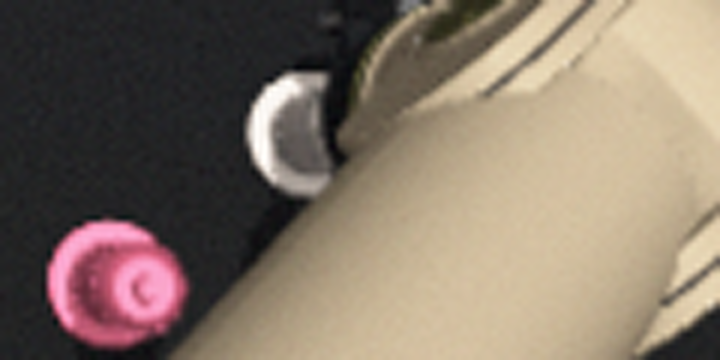

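The head is untouched: its flange edge is still at x=247. The pads straddle it, so I close.

step_arm --commands '[30,0,0,0,0,0,0,30,0,0,0,0,0,0,30,0,0,0,0,0,0,30,0,0,0,0,0,0,30,0,0,0,0,0,0,30,0,0,0,0,0,0,30,0,0,0,0,0,0,30,0,0,0,0,0,0,30,0,0,0,0,0,0,30,0,0,0,0,0,0]' --squeeze 40

```text
clock: 5.15
position: [0.4624, -0.3437, 0.0379]
ee_rot: [0.751, 0.66, 0.0, 0.0]
ft_force: [0.3, 0.7, 6.1]
grip_width: 0.461
grasp_force: 40.2
```

step_arm --commands '[30,0,0,0.01,0,0,0,30,0,0,0.04,0,0,0,30,0,0,0.08,0,0,0,30,0,0,0.12,0,0,0,30,0,0,0.16,0,0,0,30,0,0,0.2,0,0,0,30,0,0,0.24,0,0,0,30,0,0,0.27,0,0,0,30,0,0,0.283,0,0,0,30,0,0,0.283,0,0,0]'

```text
clock: 6.4
position: [0.4622, -0.3436, 0.2075]
ee_rot: [0.751, 0.66, 0.0, 0.0]
ft_force: [0.7, -0.1, -3.0]
grip_width: 0.461
grasp_force: 40.8
```

step_arm --commands '[30,0.015,0.03,0,0,0,0,30,0.045,0.09,0,0,0,0,30,0.08,0.155,0,0,0,0,30,0.115,0.225,0,0,0,0,30,0.15,0.295,0,0,0,0,30,0.185,0.365,0,0,0,0,30,0.22,0.43,0,0,0,0,30,0.25,0.49,0,0,0,0,30,0.265,0.515,0,0,0,0,30,0.265,0.515,0,0,0,0]'

```text
clock: 7.65
position: [0.621, -0.034, 0.2063]
ee_rot: [0.751, 0.661, -0.001, -0.0]
ft_force: [0.8, -0.1, -3.4]
grip_width: 0.461
grasp_force: 40.8
```

```bash
python3 - <<'E'
from h import *
import cv2
o=get_obs();print(o["position"],o["ee_rot"],o["grip_width"],o["ft_force"])
for n,s in(("top",(slice(150,250),slice(230,350))),("scene",(slice(110,260),slice(170,335)))):
    t=camera(n)[:,:,::-1]; cv2.imwrite(f"raw2_{n}.png",t)
    globals()[n]=t[s]
a=cv2.resize(top,None,fx=3,fy=3,interpolation=cv2.INTER_CUBIC);b=cv2.resize(scene,None,fx=4,fy=4,interpolation=cv2.INTER_CUBIC)
cv2.imwrite("pics/l1.png",b)
E
```

```text
[ 0.62102375 -0.03397598  0.20631257] [ 7.50777843e-01  6.60554279e-01 -7.83199906e-04 -2.48140315e-04] 0.4606271725668661 [ 0.7968828  -0.07189101 -3.41750031]
```

View pics/l1.png

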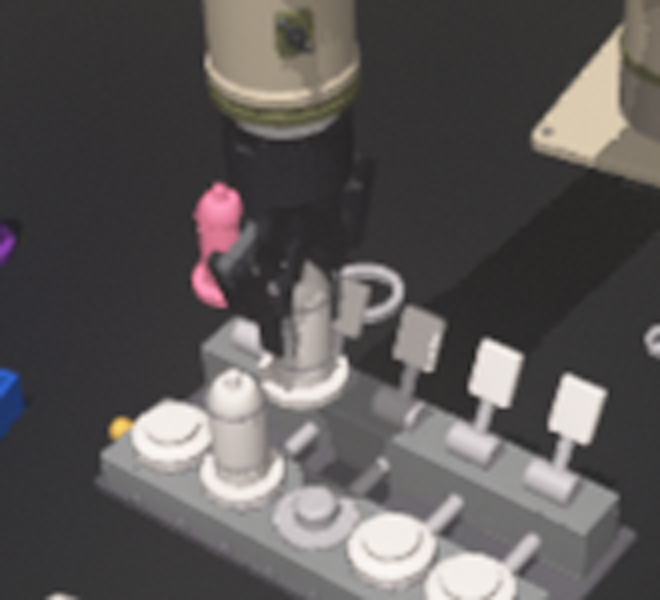

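The head hangs upright, with its flange spanning x 260–349 and bottom edge near y=407, close above the seat. I'll compare that with the predicted projection.

```bash
python3 - <<'E'
from h import *
import cv2
a=np.linspace(0,2*np.pi,180)
for c in((.6209,-.0339),(.6239,-.0339),(.6209,-.0309)):
    P=[(proj("scene",np.array([c[0]+.029*np.cos(t),c[1]+.029*np.sin(t),z]))-[170,110]+.5)*4-.5 for z in(.1684,.1784) for t in a]
    P=np.array(P);print(P.min(0),P.max(0))
E
```

```text
[260.61703858 340.85678137] [352.07873411 413.56532912]
[258.1729514  343.58636007] [349.7881387  416.48461334]
[264.64517476 342.24625894] [356.15883769 415.05630731]
```

```bash
python3 - <<'E'
import cv2
g=cv2.imread("raw2_scene.png",0).astype(int)
print("head col u=245..248 v205-216\n",g[203:216,244:249].T)
print("head row, u232-262\n",g[199:208,232:261])
g=cv2.imread("raw_scene.png",0).astype(int)
E
```

```text
head col u=245..248 v205-216
 [[159 170 189 199 226 240 230 196 178 142 110 111 110]
 [166 180 187 198 226 240 230 194 177 143 109 109 109]
 [174 187 186 196 226 240 231 196 173 134 109 111 128]
 [186 183 180 192 225 240 231 191 166 125 111 110 144]
 [189 177 180 205 232 240 228 181 153 120 110 109 127]]
head row, u232-262
 [[146 133 129 181 229 212 126  94 101 131 137 133 160 182 185 180 173 165
  152 139 123 132 173 193 146  60  58  57  51]
 [151 151 162 216 230 188 128 122 130 138 145 146 160 176 185 178 171 158
  139 130 128 139 189 230 195  71  57  53  48]
 [153 153 178 212 193 142 130 127 130 133 138 140 158 173 170 165 157 146
  132 132 134 139 174 223 205 102  63  50  49]
 [144 150 151 150 150 141 132 136 140 133 126 127 140 149 150 155 159 162
  154 144 134 164 223 239 212 124  89  73  57]
 [139 127 142 149 150 145 136 134 142 149 150 152 159 166 174 186 189 178
  161 147 148 211 238 239 207 120 108  99  78]
 [198 134 121 143 151 149 144 138 141 146 149 159 170 180 187 183 177 170
  160 154 190 229 239 233 184 109 108 100  93]
 [230 181 125 158 192 197 175 146 145 148 150 171 189 187 186 180 180 180
  189 205 227 239 237 209 139 109 106  98  92]
 [234 201 140 173 225 238 225 196 174 151 153 175 199 198 196 192 205 220
  231 239 239 237 220 164 115 105 100  95  92]
 [229 198 153 142 184 225 236 239 225 176 175 213 226 226 226 225 232 239
  239 239 232 218 174 125 107  99  96  94  92]]
```

step_arm --commands '[30,0,0.001,-0.02,0,0,0,30,0,0.001,-0.04,0,0,0,30,0,0.001,-0.06,0,0,0,30,0,0.001,-0.08,0,0,0,30,0,0.001,-0.1,0,0,0,30,0,0.001,-0.12,0,0,0,30,0,0.001,-0.14,0,0,0,30,0,0.001,-0.155,0,0,0,30,0,0.001,-0.165,0,0,0,30,0,0.001,-0.165,0,0,0]'

```text
clock: 9.0
position: [0.621, -0.034, 0.108]
ee_rot: [0.751, 0.66, -0.0, -0.0]
ft_force: [0.9, -0.2, -2.1]
grip_width: 0.46
grasp_force: 40.8
```

```bash
python3 - <<'E'
from h import *
import cv2
o=get_obs();print(o["position"],o["ft_force"])
t=camera("scene")[:,:,::-1];cv2.imwrite("raw3.png",t)
cv2.imwrite("pics/l2.png",cv2.resize(t[175:265,210:310],None,fx=6,fy=6,interpolation=cv2.INTER_CUBIC))
E
```

```text
[ 0.62100803 -0.03403385  0.10800454] [ 0.92532565 -0.17816292 -2.10616191]
```

View pics/l2.png

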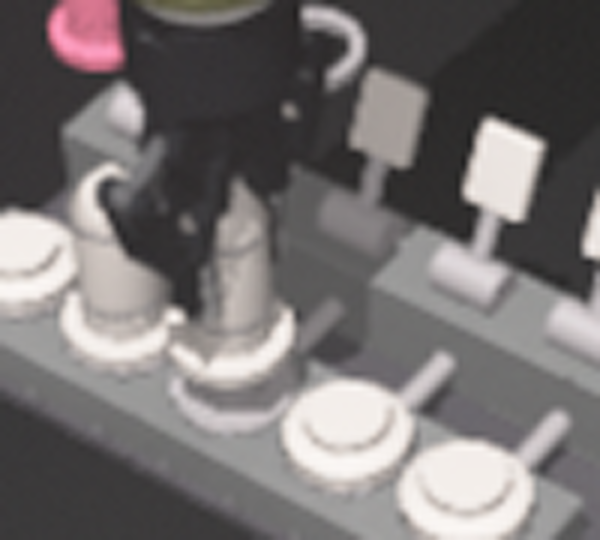

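The flange spans u 166–297 and the seat 168–302, so the head sits 1–2 mm to the right (−y). I'll nudge it +y and lower slowly.

step_arm --commands '[30,0,0.002,0,0,0,0,30,0,0.002,-0.005,0,0,0,30,0,0.002,-0.01,0,0,0,30,0,0.002,-0.014,0,0,0,30,0,0.002,-0.017,0,0,0,30,0,0.002,-0.02,0,0,0,30,0,0.002,-0.022,0,0,0,30,0,0.002,-0.024,0,0,0,30,0,0.002,-0.024,0,0,0,30,0,0.002,-0.024,0,0,0]'

```text
clock: 10.3
position: [0.6212, -0.0328, 0.094]
ee_rot: [0.751, 0.66, 0.0, 0.0]
ft_force: [-0.0, -0.2, -3.0]
grip_width: 0.455
grasp_force: 40.8
```

It's engaged by about 4 mm with no contact force, so I continue down to the seat.

step_arm --commands '[30,0,0,-0.003,0,0,0,30,0,0,-0.006,0,0,0,30,0,0,-0.009,0,0,0,30,0,0,-0.012,0,0,0,30,0,0,-0.015,0,0,0,30,0,0,-0.017,0,0,0,30,0,0,-0.019,0,0,0,30,0,0,-0.021,0,0,0,30,0,0,-0.022,0,0,0,30,0,0,-0.022,0,0,0]'

```text
clock: 11.55
position: [0.6213, -0.0328, 0.0818]
ee_rot: [0.751, 0.66, 0.0, -0.0]
ft_force: [-4.4, 2.0, 8.1]
grip_width: 0.46
grasp_force: 41.8
```

It's seated: z is 0.0818 and the contact force is 8 N. Release, then raise.

step_arm --commands '[50,0,0,0,0,0,0,60,0,0,0,0,0,0,75,0,0,0,0,0,0,85,0,0,0,0,0,0,85,0,0,0,0,0,0,85,0,0,0,0,0,0,85,0,0,0,0,0,0,85,0,0,0,0,0,0,85,0,0,0,0,0,0,85,0,0,0,0,0,0]'

```text
clock: 12.8
position: [0.6211, -0.0328, 0.0807]
ee_rot: [0.751, 0.66, 0.0, 0.0]
ft_force: [-0.4, 0.5, -0.7]
grip_width: 0.995
grasp_force: 0.0
```

step_arm --commands '[85,0,0,0.01,0,0,0,85,0,0,0.03,0,0,0,85,0,0,0.06,0,0,0,85,0,0,0.1,0,0,0,85,0,0,0.14,0,0,0,85,0,0,0.18,0,0,0,85,0,0,0.22,0,0,0,85,0,0,0.26,0,0,0,85,0,0,0.28,0,0,0,85,0,0,0.28,0,0,0]'

```text
clock: 14.05
position: [0.6215, -0.0329, 0.2497]
ee_rot: [0.751, 0.66, 0.001, 0.0]
ft_force: [0.1, -0.2, 0.2]
grip_width: 0.998
grasp_force: 0.0
```

```bash
python3 - <<'E'
from h import *
import cv2
o=get_obs();print(o["position"],o["ft_force"],o["grip_width"])
t=camera("scene")[:,:,::-1]
p=camera("top")[:,:,::-1]
m=np.hstack([cv2.resize(t[150:270,190:320],None,fx=4,fy=4,interpolation=cv2.INTER_CUBIC),cv2.resize(p[160:280,220:280],None,fx=4,fy=4,interpolation=cv2.INTER_CUBIC)])
cv2.imwrite("pics/r1.png",m)
E
```

```text
[ 0.6214693  -0.03290579  0.24974865] [ 0.1081018  -0.22231084  0.23720207] 0.998120901985955
```

View pics/r1.png

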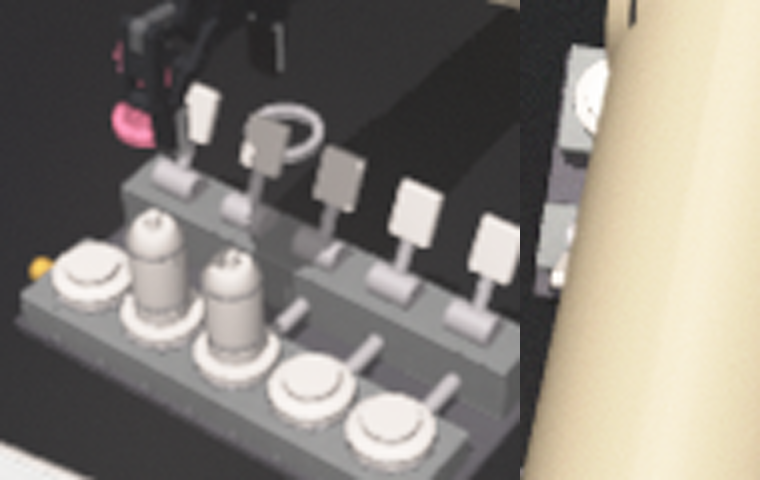

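The head sits flat and upright on port 3, with paddles 3 and 4 (the shaded ones) in front. I shut the gripper, retreat in front of paddle 3 and go down to z≈0.116.

step_arm --commands '[0,-0.04,0.005,0,0,0,0,0,-0.1,0.012,0,0,0,0,0,-0.16,0.019,0,0,0,0,0,-0.22,0.026,0,0,0,0,0,-0.27,0.032,0,0,0,0,0,-0.29,0.034,-0.04,0,0,0,0,-0.29,0.034,-0.09,0,0,0,0,-0.29,0.034,-0.14,0,0,0,0,-0.29,0.034,-0.19,0,0,0,0,-0.29,0.034,-0.223,0,0,0]'

```text
clock: 15.4
position: [0.4459, -0.0125, 0.113]
ee_rot: [0.751, 0.66, -0.001, -0.0]
ft_force: [-0.4, 0.2, 0.3]
grip_width: 0.003
grasp_force: 0.0
```

```bash
python3 - <<'E'
from h import *
import cv2
o=get_obs();print(o["position"],o["ft_force"],o["grip_width"],o["joint_pos"])
t=camera("scene")[:,:,::-1]
cv2.imwrite("pics/v1.png",cv2.resize(t[130:270,190:330],None,fx=4,fy=4,interpolation=cv2.INTER_CUBIC))
E
```

```text
[ 0.44591443 -0.01254487  0.11297611] [-0.36906471  0.24205565  0.31121105] 0.002798868677228756 [-0.81506518  0.02939601  0.76305454  2.08742049 -0.02290313  1.03527275
 -0.16974426]
```

View pics/v1.png

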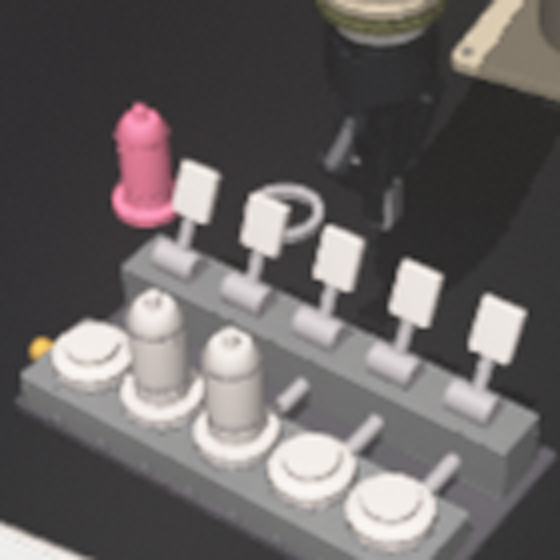

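The fingertip is at (385,225), in front of paddle 3 at (338,257) along the push direction. I push it over.

step_arm --commands '[0,0.012,-0.0016,0,0,0,0,0,0.024,-0.0032,0,0,0,0,0,0.036,-0.0047,0,0,0,0,0,0.048,-0.0063,0,0,0,0,0,0.06,-0.0079,0,0,0,0,0,0.072,-0.0095,0,0,0,0,0,0.084,-0.011,0,0,0,0,0,0.096,-0.0126,0,0,0,0,0,0.108,-0.0142,0,0,0,0,0,0.116,-0.0152,0,0,0]'

```text
invalid input
```

step_arm --commands '[0,0.003,-0.0004,0,0,0,0,0,0.006,-0.0008,0,0,0,0,0,0.009,-0.0012,0,0,0,0,0,0.012,-0.0016,0,0,0,0,0,0.014,-0.0018,0,0,0,0,0,0.016,-0.0021,0,0,0,0,0,0.018,-0.0024,0,0,0,0,0,0.019,-0.0025,0,0,0,0,0,0.019,-0.0025,0,0,0,0,0,0.019,-0.0025,0,0,0]'

```text
invalid input
```

step_arm --commands '[0,0.012,-0.0016,0,0,0,0,0,0.024,-0.0032,0,0,0,0,0,0.036,-0.0047,0,0,0,0,0,0.048,-0.0063,0,0,0,0,0,0.06,-0.0079,0,0,0,0,0,0.072,-0.0095,0,0,0,0,0,0.084,-0.011,0,0,0,0,0,0.096,-0.0126,0,0,0,0,0,0.108,-0.0142,0,0,0,0,0,0.116,-0.0152,0,0,0,0]'

```text
clock: 16.7
position: [0.517, -0.0216, 0.1147]
ee_rot: [0.751, 0.66, -0.0, -0.0]
ft_force: [-1.3, 0.7, -0.2]
grip_width: -0.001
grasp_force: 0.6
```

step_arm --commands '[0,0.003,-0.0004,0,0,0,0,0,0.006,-0.0008,0,0,0,0,0,0.009,-0.0012,0,0,0,0,0,0.012,-0.0016,0,0,0,0,0,0.014,-0.0018,0,0,0,0,0,0.016,-0.0021,0,0,0,0,0,0.018,-0.0024,0,0,0,0,0,0.019,-0.0025,0,0,0,0,0,0.019,-0.0025,0,0,0,0,0,0.019,-0.0025,0,0,0,0]'

```text
clock: 17.95
position: [0.5283, -0.023, 0.115]
ee_rot: [0.751, 0.66, 0.0, 0.0]
ft_force: [-1.6, 0.0, -0.2]
grip_width: -0.003
grasp_force: 0.3
```

step_arm --commands '[0,0.002,-0.0003,0,0,0,0,0,0.004,-0.0005,0,0,0,0,0,0.006,-0.0008,0,0,0,0,0,0.007,-0.0009,0,0,0,0,0,0.008,-0.001,0,0,0,0,0,0.009,-0.0012,0,0,0,0,0,0.01,-0.0013,0,0,0,0,0,0.01,-0.0013,0,0,0,0,0,0.01,-0.0013,0,0,0,0,0,0.01,-0.0013,0,0,0,0]'

```text
clock: 19.2
position: [0.5342, -0.0238, 0.115]
ee_rot: [0.751, 0.66, 0.0, 0.0]
ft_force: [-0.8, 0.2, 0.2]
grip_width: -0.0
grasp_force: 0.3
```

step_arm --commands '[0,0.002,-0.0003,0,0,0,0,0,0.004,-0.0005,0,0,0,0,0,0.006,-0.0008,0,0,0,0,0,0.007,-0.0009,0,0,0,0,0,0.008,-0.001,0,0,0,0,0,0.009,-0.0012,0,0,0,0,0,0.01,-0.0013,0,0,0,0,0,0.01,-0.0013,0,0,0,0,0,0.01,-0.0013,0,0,0,0,0,0.01,-0.0013,0,0,0,0]'

```text
clock: 20.45
position: [0.5359, -0.024, 0.1144]
ee_rot: [0.751, 0.66, -0.003, -0.004]
ft_force: [-26.7, 3.4, 20.5]
grip_width: -0.003
grasp_force: 16.7
```

```bash
python3 - <<'E'
from h import *
o=get_obs();print(o["position"],o["ft_force"],o["torque"])
E
```

```text
[ 0.53585461 -0.02402671  0.11438708] [-26.66905579   3.44626979  20.53412285] [0.70185408 5.4957308  0.02839705]
```

Stop reached: the reaction is 27 N. I back off and shift sideways to paddle 4.

step_arm --commands '[0,-0.02,0.0026,0,0,0,0,0,-0.055,0.007,0,0,0,0,0,-0.095,0.012,0,0,0,0,0,-0.13,0.017,0,0,0,0,0,-0.154,0.02,0,0,0,0,0,-0.156,0,0,0,0,0,0,-0.16,-0.03,0,0,0,0,0,-0.165,-0.065,0,0,0,0,0,-0.168,-0.086,0,0,0,0,0,-0.168,-0.086,0,0,0,0]'

```text
clock: 21.7
position: [0.4396, -0.0772, 0.115]
ee_rot: [0.752, 0.659, 0.0, 0.0]
ft_force: [0.3, 1.2, -0.2]
grip_width: 0.002
grasp_force: 0.0
```

```bash
python3 - <<'E'
from h import *
o=get_obs();p=o["position"];d=p[:2]-[.5711,-.029];print(p,o["ft_force"],"local",d@[.9914,-.1306],d@[.1306,.9914])
E
```

```text
[ 0.43959047 -0.07721381  0.11503426] [ 0.32671025  1.16406203 -0.20680531] local -0.12408182144482657 -0.06497431355304287
```

step_arm --commands '[0,0.014,-0.0018,0,0,0,0,0,0.028,-0.0037,0,0,0,0,0,0.042,-0.0055,0,0,0,0,0,0.056,-0.0074,0,0,0,0,0,0.07,-0.0092,0,0,0,0,0,0.084,-0.011,0,0,0,0,0,0.098,-0.0129,0,0,0,0,0,0.112,-0.0148,0,0,0,0,0,0.124,-0.0163,0,0,0,0,0,0.134,-0.0177,0,0,0,0]'

```text
clock: 22.95
position: [0.5201, -0.0869, 0.1148]
ee_rot: [0.751, 0.66, -0.0, -0.0]
ft_force: [-1.4, 0.3, 0.4]
grip_width: -0.001
grasp_force: 0.6
```

step_arm --commands '[0,0.002,-0.0003,0,0,0,0,0,0.004,-0.0005,0,0,0,0,0,0.006,-0.0008,0,0,0,0,0,0.008,-0.001,0,0,0,0,0,0.01,-0.0013,0,0,0,0,0,0.011,-0.0014,0,0,0,0,0,0.012,-0.0016,0,0,0,0,0,0.013,-0.0017,0,0,0,0,0,0.013,-0.0017,0,0,0,0,0,0.013,-0.0017,0,0,0,0]'

```text
clock: 24.2
position: [0.5266, -0.0877, 0.1148]
ee_rot: [0.751, 0.66, -0.001, -0.001]
ft_force: [-7.6, 1.5, 3.9]
grip_width: 0.001
grasp_force: 4.3
```

The force has risen at the same local depth, so valve 4 is at its stop too. I retreat and raise clear.

step_arm --commands '[0,-0.02,0.0026,0,0,0,0,0,-0.055,0.007,0,0,0,0,0,-0.095,0.012,0,0,0,0,0,-0.13,0.017,0,0,0,0,0,-0.145,0.019,0.02,0,0,0,0,-0.145,0.019,0.06,0,0,0,0,-0.145,0.019,0.11,0,0,0,0,-0.145,0.019,0.16,0,0,0,0,-0.145,0.019,0.2,0,0,0,0,-0.145,0.019,0.2,0,0,0]'

```text
clock: 25.45
position: [0.4414, -0.0765, 0.2363]
ee_rot: [0.751, 0.66, 0.002, 0.001]
ft_force: [-0.4, 0.3, -0.7]
grip_width: 0.005
grasp_force: 0.0
```

```bash
cat > chk.py <<'E'
from m import *
import cv2
t=camera("scene");cv2.imwrite("raw4.png",t[:,:,::-1]);g=cv2.cvtColor(t,cv2.COLOR_RGB2GRAY)
old=cv2.imread("raw_scene.png",0)
x,W=fit(M,["scene"],1)
for i in range(5):
    for a in(.04,.85,1.0):
        u,v=proj("scene",W(x,pad(i,a))).round().astype(int);print(i+1,a,(u,v),"now",g[v-2:v+3,u-2:u+3].mean().round(),"start",old[v-2:v+3,u-2:u+3].mean().round())
# head flange ellipse bounds vs predicted
E
python3 chk.py | tail -15; python3 -c "
from workcell import *;o=get_obs();print(o['position'],o['ft_force'])"
```

```text
1 0.04 (np.int64(314), np.int64(212)) now 232.0 start 231.0
1 0.85 (np.int64(305), np.int64(221)) now 58.0 start 59.0
1 1.0 (np.int64(303), np.int64(223)) now 107.0 start 107.0
2 0.04 (np.int64(294), np.int64(203)) now 230.0 start 229.0
2 0.85 (np.int64(285), np.int64(211)) now 60.0 start 59.0
2 1.0 (np.int64(283), np.int64(214)) now 123.0 start 120.0
3 0.04 (np.int64(275), np.int64(194)) now 54.0 start 229.0
3 0.85 (np.int64(265), np.int64(202)) now 163.0 start 61.0
3 1.0 (np.int64(264), np.int64(205)) now 175.0 start 121.0
4 0.04 (np.int64(256), np.int64(186)) now 132.0 start 228.0
4 0.85 (np.int64(247), np.int64(194)) now 160.0 start 65.0
4 1.0 (np.int64(245), np.int64(196)) now 175.0 start 118.0
5 0.04 (np.int64(238), np.int64(178)) now 230.0 start 229.0
5 0.85 (np.int64(229), np.int64(185)) now 126.0 start 126.0
5 1.0 (np.int64(227), np.int64(188)) now 88.0 start 88.0
[ 0.44077746 -0.07645371  0.23512423] [-0.09849295  0.11710253 -0.05458211]
```

The image values show valves 3 and 4 over and valves 1, 2 and 5 unchanged. The arm is clear, so I hand in.

```bash
python3 -c "
from workcell import *
print(hand_in())"
```

```text
the job is handed in; nothing more can be done
None
```

I fitted the filter head on port 3, the bare port, pushed valves 3 and 4 fully over to their stops, left valves 1, 2 and 5 closed, and handed the job in at about 25 s; no verdict was returned.

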